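# Set a straightedge against two seat bolts on a clock seat board and weight it down

## Task

Slide the aluminium straightedge over the black clock seat board, without lifting it off, until its far edge bears on the steel collars of both seat bolts at once; hold it home for a moment with a light pressure only, so that the finger-tight bolts do not shift, and leave it touching both. Then gently stand the brass knob weight on the middle of the straightedge to keep it there ready for scribing, and leave the other things on the bench where they are.

Things in the scene. Friction and masses are not known exactly. Their poses are not given: they have to be found in the camera images.
- seatboard: black lacquered wooden clock seat board, fixed to the bench: 180 mm (its x, away from the robot) by 340 mm (its y) by 22 mm thick, with a 60 by 30 mm notch in the middle of its far (+x) edge and two chalk-outlined slots, 60 mm long along its x, in each of which stands an upright seat bolt. Origin: centre of its underside; its top is 22 mm higher.
- slot_a (a point): middle of the left (+y) slot at the board's top (x 30, y 85 mm in the board's frame). Its bolt, a round steel collar 20 mm in diameter and 14 mm tall under a smaller brass nut (24 mm in all), is nipped finger-tight on the slot's centre line at its own place, up to 24 mm from this point along x: not among the poses, see it or feel for it. Over 6 N against the collar is too much: it may shift.
- slot_b (a point): middle of the right (-y) slot at the board's top (x 30, y -85 mm in the board's frame), with the same kind of bolt, likewise at its own place up to 24 mm from this point along x. So the line across the two bolts is in general not parallel to the board's edges.
- straightedge: loose flat aluminium straightedge, 44 mm wide (its x), 320 mm long (its y), 10 mm thick, 0.3 to 0.5 kg, askew on the seat board, its far (+x) long edge some 10 to 90 mm short of the bolts. Slides under a push of 1 to 2 N; turning it about one collar takes up to 3 N at its middle. It touches a collar when the bolt's axis is 10 mm beyond its edge. Origin: centre of its underside, z up.
- edge (a point): middle of the straightedge's far (+x) long edge at half its thickness (22 mm from its centre line, 5 mm above its underside); axes as the straightedge.
- weight: brass knob weight, about 0.5 kg, standing on the bench beside the seat board: plain cylinder 40 mm in diameter and 40 mm tall, above it a 12 mm neck and a round 22 mm knob, 58 mm tall in all. Can be gripped across the cylinder or by the knob. Origin: centre of its underside.
- bell: brass clock bell dome, 84 mm across, 45 mm high, standing on the bench; leave alone. Origin: centre of its underside.
- oilcan: copper oil can, 68 mm across, 72 mm high, with a thin spout up to 138 mm high leaning to its +x; leave alone. Origin: centre of its underside.
- jar: amber glass jar with a steel cap, 56 mm across, 70 mm high; leave alone. Origin: centre of its underside.
- screwdriver: bone-handled screwdriver lying on the bench beyond the seat board; leave alone.
- wheel: brass clock wheel, 78 mm across, with an upright 30 mm arbor, lying beyond the seat board; leave alone. Origin: centre of its underside.
- loupe: black eye loupe, 34 mm across, 30 mm high, near the robot on the left; leave alone. Origin: centre of its underside.

How it is judged (in metres and radians):
On the way, in this order (a step that is already met when the one before it is completed fails the run):
1. the straightedge's far edge presses on both bolt collars at once (more than 0.5 N each, held 0.3 s), before the weight is on it (contact force between straightedge and bolt_a_c0 above 0.5 N and contact force between straightedge and bolt_b_c0 above 0.5 N and contact force between weight and straightedge below 0.2 N), for 0.3 s.
2. the weight stands upright on the middle of the straightedge (x of weight in the frame of straightedge between -0.012 and 0.012 m and y of weight in the frame of straightedge between -0.04 and 0.04 m and z of weight in the frame of straightedge between 0.008 and 0.012 m and angle between weight's own z axis and vertical below 0.05 rad and contact force between weight and straightedge above 2 N), for 0.2 s.
At the end, for the whole second after the job is handed in: The straightedge lies on the seat board with its far edge against both bolt collars (no gap over 1.5 mm), both within its length; the weight stands upright and still on it, within 40 mm of its middle lengthwise and 12 mm of its centre line (all of step 2 and x of bolt_a_c0 in the frame of edge between 0.0085 and 0.0115 m and y of bolt_a_c0 in the frame of edge between -0.155 and 0.155 m and x of bolt_b_c0 in the frame of edge between 0.0085 and 0.0115 m and y of bolt_b_c0 in the frame of edge between -0.155 and 0.155 m and linear speed of each of straightedge, weight below 0.01 m/s); the robot touches nothing.
It fails at once if the straightedge is pressed on a bolt collar with more than 6 N (contact force between straightedge and bolt_a_c0 above 6 N or contact force between straightedge and bolt_b_c0 above 6 N).
It fails at once if a seat bolt is shifted more than 1.5 mm along its slot (distance of any of bolt_a_c0, bolt_b_c0 from where it was at the start of the episode above 0.0015 m).
It fails at once if the straightedge is lifted more than 15 mm off the seat board (height (world z) of straightedge above 0.037 m).
It fails at once if the weight is dropped or slammed on the straightedge (more than 60 N) (contact force between weight and straightedge above 60 N).
It fails at once if one of the other things is moved more than 20 mm (distance of any of bell, oilcan, jar, screwdriver, wheel, loupe from where it was at the start of the episode above 0.02 m).
It also fails if it takes over 64 s, if anything falls off the work surface, if the arm or the gripper's body presses on something with over 40 N, if the wrist force passes 120 N, or if a joint passes its speed limit or range.

## Robot

A 6-joint arm with a two-finger parallel gripper is mounted at the origin on the work surface. World frame = base frame: x ahead of the robot, y to its left, z up, the work surface at z = 0. Lengths are in mm, angles in rad, forces in N, time in s.
With the tool pointing down it reaches from about 275 to 1000 mm from the base axis. Payload 8.4 kg.
Tool frame: the origin (TCP) lies at the very end of the fingers, on their centre line; the grasp point (between the pads) lies 19 mm behind it; z points along the fingers, y is the direction in which the jaws open and shut (so a half turn about z gives the same grasp; the last joint's range is limited). The gripper opens to 85 mm and grips with 20 to 120 N. Pads are 22 mm wide; open, the fingers measure 114 mm over their backs; the gripper's body (76 mm by 85 mm) begins 54 mm behind the grasp point. The pads swing forward as they close: fully open they stand 13 mm farther back than shut.
Start: joints at [-1.161, 0.353, 1.633, -0, 1.155, -0.002], TCP at [250.161, -572.754, 231.281] pointing down, gripper open.
Joint ranges: [-2.63, 2.63], [-0.92, 2.1], [0.06, 2.66], [-1.3, 4.44], [0, 2.69], [-3.02, 3.02]. Speed limits (rad/s): [2.22, 2.22, 2.79, 3.14, 3.14, 3.14].

## Interface

Orientations are given as [roll, pitch, yaw] about the fixed x, y, z axes, in that order (R = Rz(yaw) Ry(pitch) Rx(roll)).
In Python, from rig import sense, grab_frame, get_calibration, sign_off, boxes_of, trace gives the robot as it stands.
- The arm moves only by the tool servo_tool, never from a script. Its argument "rows" is a list of rows, each a list of 3 entries, a list of its own where there are three numbers: the finger opening in mm, from 0 to 85.4, then the shift along the tool's x, y, z in mm, then the turn, a rotation vector about the tool's x, y, z in degrees. A call has 1 to 8 rows; each row shifts and turns the commanded pose from where the row before left it, along the tool's axes as they then stand; what a row does not reach is not made up. A row lasts 1/8 s, in which the tool goes at most 62.5 mm and 10.7 degrees, less where a joint would pass 70% of its speed; a pose out of reach is approached as far as the arm can. A call is refused whole if a number of a shift passes 62.5 or a number of a turn 10.7, either way. A call with a gripper value outside its range is refused whole. The fingers move at their own pace and stop on an object; "force" is the grip in N (left out, the last holds). Time passes only in rows, so rows that do not move let the fingers close. It gives the time, the measured TCP pose, the force and the opening at its end, in the units of the state.
- sense(): the state, without advancing time (a new reading comes with each control period).
- grab_frame(name): name is "scene" or "top"; returns the picture (400x640x3 uint8, blue, green, red); there is no depth.
- get_calibration(name): a dict with "intrinsics" (3x3 intrinsics, pixels), "k1" (the pictures are not rectified: a ray, as slopes to the right and down, at radius r is drawn at 1 + k1 r^2 times it, then the intrinsics apply), "world_to_cam" (4x4, takes a point from world to camera coordinates). Camera axes: x right, y down, z forward; pixel columns grow to the right and rows downward; lengths in mm; the calibration is good to about 2 mm. A picture is of the moment at which its call begins. get_calibration takes no time and is no camera call.
- sign_off(): hands the job in, once; it reports no verdict.
Trained networks look in the newest picture that a camera, given by its name, has taken for a name from the list of things; names that differ only in an ending like _2 or _b are one class to them, and where a whole thing is asked for, a point or a joint stands for the part that bears it (a point fixed in the world has none). Each returns a list of dicts, best first, with "conf" (0 to 1); they miss things now and then, are a little off and sometimes report something else, mostly with a low value. They report only what shows in the picture. A call takes as long as a camera call.
- boxes_of(camera, thing): "centre" ([x, y, z] in mm, in the coordinates of the camera as it stood for that picture, good to about 4 mm: the middle of the surface that is visible of it).
- trace(camera, thing): "mask" (400x640 bool, what is visible of it).
The state is a dict: "clock": time; "qpos": joint angles; "qvel": joint speeds; "joint_efforts": joint torques, N m; "eef_pos": TCP position; "tcp_rot": TCP orientation; "contact_force": force on the tool from outside, world axes, zero at the start; "wrist_torque": the same for the moment, N m; "opening": opening from 0.0 (shut) to 1.0 (fully open).
Only numpy, scipy, OpenCV 4.12 (cv2) and the standard library are available. Lean on these libraries where they do the work, as an engineer would, in place of code of your own. Each camera call takes 0.05 s, during which the arm holds its last target. There are 200 camera calls.

## Working session

There is one attempt and no reset: what is moved stays moved. The work goes in short steps, Python scripts to look and compute and a tool call to move; the robot and the scene stay as the last step left them, time stands still between calls to the robot, and variables do not carry over. Pictures are saved under pics/ and viewed, about 8 in all and at most 12, crops included, and the job is handed in when it is done.

Besides the shell and the picture viewer there is one more tool, called after "Call:" as a command line: name --argument value ..., lists and objects as JSON in quotes. servo_tool: Moves the arm, as the interface text tells. Its arguments: {"type":"object","properties":{"rows":{"type":"array","items":{"type":"array"}},"force":{"type":"number"}},"required":["rows"]}

```bash
ls; mkdir -p pics; cat > h.py <<'E'
import numpy as np, cv2
from rig import *
def cal(n):
    c=get_calibration(n); return np.array(c["intrinsics"],float),c["k1"],np.array(c["world_to_cam"],float)
def dist(k1): return np.array([k1,0,0,0],float)
def ray(n,px):
    K,k1,T=cal(n); px=np.array(px,float).reshape(-1,1,2)
    u=cv2.undistortPoints(px,K,dist(k1)).reshape(-1,2)
    d=np.c_[u,np.ones(len(u))]@T[:3,:3]; o=-T[:3,:3].T@T[:3,3]
    return o,d
def at_z(n,px,z):
    o,d=ray(n,px); return o+d*((z-o[2])/d[:,2])[:,None]
def to_world(n,p):
    K,k1,T=cal(n); return T[:3,:3].T@(np.array(p)-T[:3,3])
def proj(n,P):
    K,k1,T=cal(n); return cv2.projectPoints(np.array(P,float).reshape(-1,3),cv2.Rodrigues(T[:3,:3])[0],T[:3,3],K,dist(k1))[0].reshape(-1,2)
E
python3 - <<'E'
from h import *
np.set_printoptions(precision=1,suppress=True)
for n in("top","scene"):
    im=grab_frame(n); cv2.imwrite(f"pics/{n}0.png",im)
    o,_=ray(n,[[320,200]]);print(n,o)
    for t in("seatboard","straightedge","weight","slot_a","bell","oilcan","jar"):
        try:
            for r in boxes_of(n,t)[:2]: print(t,round(r["conf"],2),to_world(n,r["centre"]))
        except Exception as e: print(t,e)
print(sense())
E
```

```text
pics
top [ 396.5    3.9 1033.1]
seatboard 0.87 [562.4  23.2  20.9]
seatboard 0.2 [483.5  28.1  32.5]
straightedge 0.89 [483.1  28.2  33.3]
weight 0.92 [ 460.  -320.9   39.7]
slot_a 0.74 [557.3  21.7  22.5]
bell 0.87 [ 569.6 -361.2   31.4]
jar 0.66 [575.5 361.8  70. ]
scene [1278.4  226.8  799.4]
seatboard 0.81 [575.5  37.1  18.6]
straightedge 0.83 [489.   39.9  34.8]
weight 0.94 [ 471.4 -316.1   39. ]
weight 0.63 [576.2  35.4  17.2]
slot_a 0.98 [577.9  33.4  18.4]
bell 0.81 [ 590.2 -348.9   26.7]
bell 0.28 [576.7  35.4  20.2]
oilcan 0.57 [458.7 330.3  42.5]
jar 0.69 [ 470.8 -315.1   35.5]
jar 0.65 [593.4 373.8  44.7]
{'clock': 0.8, 'qpos': array([-1.2,  0.4,  1.6, -0. ,  1.2, -0. ]), 'qvel': array([-0., -0., -0., -0., -0., -0.]), 'joint_efforts': array([  0. , -60.5, -34.2,  -0. ,   0. ,   0. ]), 'eef_pos': array([ 250.2, -572.7,  231.3]), 'tcp_rot': array([-3.1,  0. ,  0.4]), 'contact_force': array([ 0.9,  0.2, -0. ]), 'wrist_torque': array([ 0., -0.,  0.]), 'opening': 0.9998257468654307}
```

View pics/top0.png

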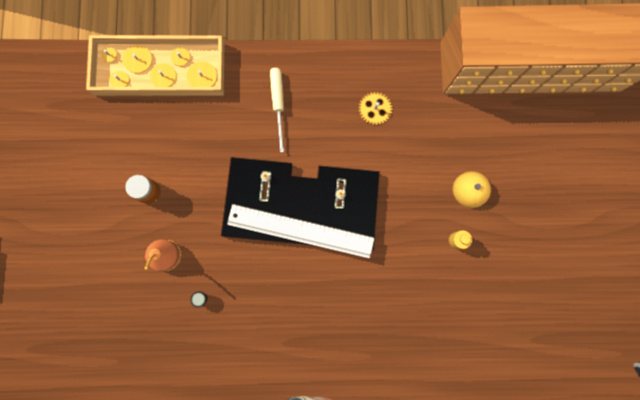

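View pics/scene0.png

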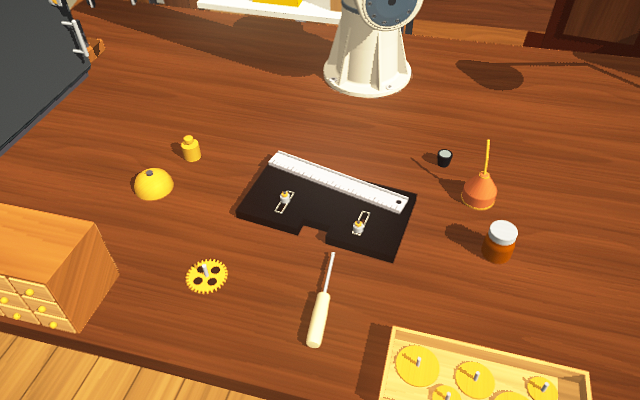

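The top view shows the board at about (231,158)-(379,170). The straightedge lies along (230,215)-(372,248), with bolt A near (265,177), bolt B near (340,195) and the weight near (461,240). Next I'll measure them more closely.

```bash
python3 - <<'E'
from h import *
np.set_printoptions(precision=2,suppress=True)
im=grab_frame("top")
m=trace("top","straightedge")[0]["mask"]; b=trace("top","seatboard")[0]["mask"]
w=trace("top","weight")[0]["mask"]
def rect(mask,z):
    c=max(cv2.findContours(mask.astype(np.uint8),0,cv2.CHAIN_APPROX_NONE)[0],key=cv2.contourArea).reshape(-1,2)
    P=at_z("top",c,z)[:,:2].astype(np.float32); r=cv2.minAreaRect(P); return r,cv2.boxPoints(r)
print("edge",rect(m,32)); 
r,bx=rect((b|m),22); print("board",r,bx)
ys,xs=np.nonzero(w); print("w px",xs.min(),xs.max(),ys.min(),ys.max(),at_z("top",[[xs.mean(),ys.mean()]],40))
for nm,px in(("a",[265,177]),("b",[340,195])): print(nm,at_z("top",[px],46),at_z("top",[px],36))
crop=im[150:262,215:385]; cv2.imwrite("pics/c1.png",cv2.resize(crop,None,fx=4.7,fy=4.7,interpolation=cv2.INTER_CUBIC))
s=grab_frame("scene"); crop=s[145:265,235:420]; cv2.imwrite("pics/c2.png",cv2.resize(crop,None,fx=4.3,fy=4.3,interpolation=cv2.INTER_CUBIC))
K,k1,T=cal("scene")
E
```

```text
edge (((482.3075256347656, 28.899917602539062), (315.8786315917969, 44.3978157043457), 75.94448852539062), array([[ 422.42, -118.92],
       [ 465.48, -129.7 ],
       [ 542.2 ,  176.72],
       [ 499.13,  187.5 ]], dtype=float32))
board ((540.6009521484375, 27.336318969726562), (343.5231018066406, 195.1000518798828), 83.79705810546875) [[ 425.06 -132.88]
 [ 619.02 -153.96]
 [ 656.14  187.55]
 [ 462.18  208.63]]
w px 449 471 231 248 [[ 458.45 -321.1    40.  ]]
a [[601.06 104.51  46.  ]] [[603.14 105.53  36.  ]]
b [[559.12 -60.17  46.  ]] [[560.77 -60.82  36.  ]]
```

View pics/c1.png

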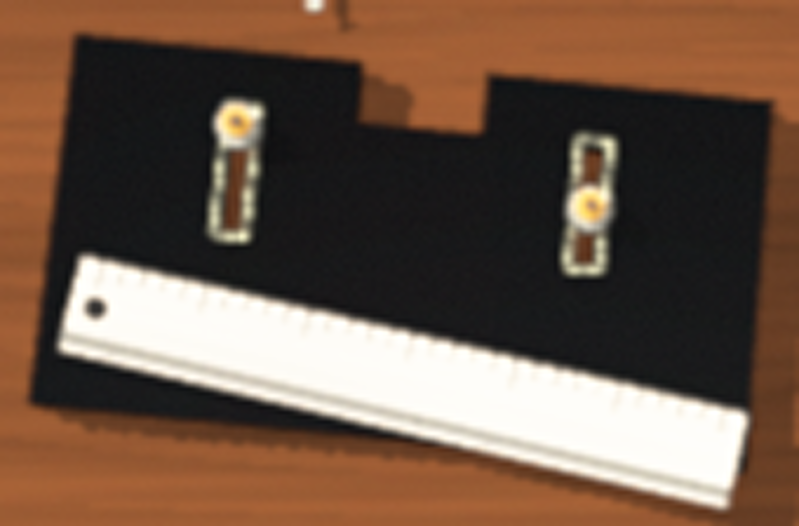

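View pics/c2.png

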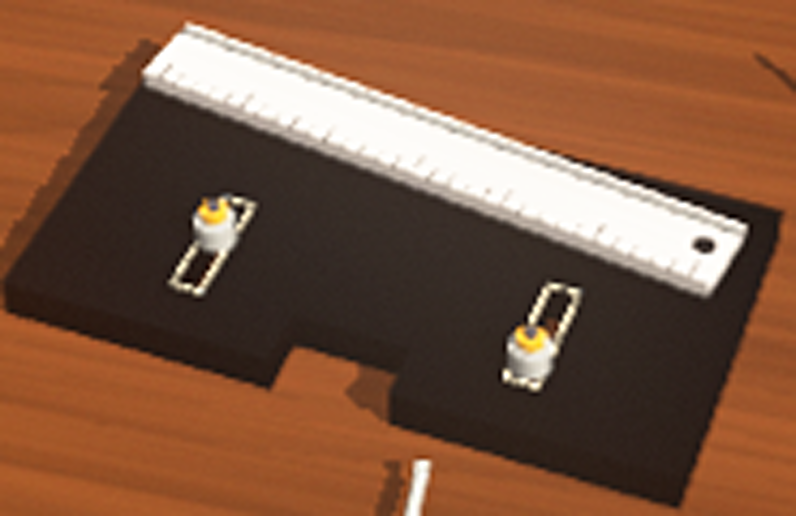

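The bolts come out at about A (605,105) and B (564,-61). The line through them is about 14° askew, nearly parallel to the straightedge already, and about 69 mm of sliding is left. I'll push the near edge with both open fingertips, jaws along the bar, then finish with a single push.

Call:
servo_tool --rows '[[85, [34.6, -40.8, 10], [0, 0, 0]], [85, [34.6, -40.8, 10], [0, 0, 0]], [85, [34.6, -40.8, 10], [0, 0, 0]], [85, [34.6, -40.8, 10], [0, 0, 0]], [85, [34.6, -40.8, 10], [0, 0, 0]], [85, [34.6, -40.8, 10], [0, 0, 0]], [85, [34.6, -40.8, 10], [0, 0, 0]], [85, [34.6, -40.8, 10], [0, 0, 0]]]'

```text
clock: 2.05
eef_pos: [373.7, -161.4, 151.3]
tcp_rot: [3.141, -0.001, 0.411]
contact_force: [0.9, -0.5, -0.2]
opening: 0.993
```

Call:
servo_tool --rows '[[85, [34.6, -40.8, 10], [0, 0, 0]], [85, [34.6, -40.8, 10], [0, 0, 0]], [85, [34.6, -40.8, 10], [0, 0, 0]], [85, [34.6, -40.8, 10], [0, 0, 0]], [85, [0, 0, 0], [0, 0, 9.35]], [85, [0, 0, 0], [0, 0, 9.35]], [85, [0, 0, 0], [0, 0, 9.35]], [85, [0, 0, 0], [0, 0, 9.35]]]'

```text
clock: 3.05
eef_pos: [434.9, 42.2, 111.4]
tcp_rot: [-3.141, -0.0, -0.246]
contact_force: [-0.2, -0.7, 0.0]
opening: 0.998
```

Call:
servo_tool --rows '[[85, [0, 0, 0], [0, 0, 0]], [85, [0, 0, 0], [0, 0, 0]]]'

```text
clock: 3.3
eef_pos: [434.8, 42.1, 111.4]
tcp_rot: [-3.142, -0.0, -0.237]
contact_force: [0.5, -0.1, -0.4]
opening: 0.994
```

Call:
servo_tool --rows '[[85, [0, 0, 30], [0, 0, 0]], [85, [0, 0, 30], [0, 0, 0]], [85, [0, 0, 21], [0, 0, 0]], [85, [0, 0, 5], [0, 0, 0]], [85, [0, 0, 0], [0, 0, 0]]]'

```text
clock: 3.92
eef_pos: [434.8, 42.1, 25.4]
tcp_rot: [3.142, 0.0, -0.24]
contact_force: [-0.4, 1.2, -0.0]
opening: 0.99
```

Call:
servo_tool --rows '[[85, [0, 0, 3], [0, 0, 0]], [85, [0, 0, 3], [0, 0, 0]], [85, [0, 0, 3], [0, 0, 0]], [85, [0, 0, 0], [0, 0, 0]]]'

```text
clock: 4.42
eef_pos: [434.6, 42.1, 16.2]
tcp_rot: [3.142, 0.0, -0.241]
contact_force: [-0.8, 1.1, -0.4]
opening: 0.997
```

Call:
servo_tool --rows '[[85, [0, 0, 2], [0, 0, 0]], [85, [5, 0, 0], [0, 0, 0]], [85, [4, 0, 0], [0, 0, 0]], [85, [2, 0, 0], [0, 0, 0]], [85, [0, 0, 0], [0, 0, 0]]]'

```text
clock: 5.05
eef_pos: [445.6, 39.4, 14.3]
tcp_rot: [-3.142, -0.0, -0.241]
contact_force: [0.8, 0.3, -0.3]
opening: 0.994
```

Call:
servo_tool --rows '[[85, [2, 0, 0], [0, 0, 0]], [85, [2, 0, 0], [0, 0, 0]], [85, [2, 0, 0], [0, 0, 0]], [85, [0, 0, 0], [0, 0, 0]]]'

```text
clock: 5.55
eef_pos: [451.4, 38.0, 14.3]
tcp_rot: [-3.142, -0.0, -0.241]
contact_force: [-0.2, 0.1, -0.6]
opening: 0.996
```

```bash
cat > m.py <<'E'
from h import *
import sys
np.set_printoptions(precision=2,suppress=True)
im=grab_frame("top"); m=trace("top","straightedge")[0]["mask"]
c=max(cv2.findContours(m.astype(np.uint8),0,cv2.CHAIN_APPROX_NONE)[0],key=cv2.contourArea).reshape(-1,2)
P=at_z("top",c,32)[:,:2].astype(np.float32); print(cv2.minAreaRect(P)); print(sense()["eef_pos"],sense()["contact_force"])
cv2.imwrite(sys.argv[1],cv2.resize(im[150:290,215:385],None,fx=4.2,fy=4.2,interpolation=cv2.INTER_CUBIC))
E
python3 m.py pics/m1.png
```

```text
((454.195068359375, -85.17024230957031), (85.7721939086914, 46.35171890258789), 75.3221664428711)
[451.17  38.03  14.27] [-0.86  0.51 -0.51]
```

Call:
servo_tool --rows '[[85, [2, 0, 0], [0, 0, 0]], [85, [2, 0, 0], [0, 0, 0]], [85, [2, 0, 0], [0, 0, 0]]]'

```text
clock: 6.02
eef_pos: [457.0, 36.6, 14.2]
tcp_rot: [3.141, 0.0, -0.241]
contact_force: [-0.4, 0.6, 0.0]
opening: 0.996
```

Call:
servo_tool --rows '[[85, [2, 0, 0], [0, 0, 0]], [85, [2, 0, 0], [0, 0, 0]], [85, [2, 0, 0], [0, 0, 0]]]'

```text
clock: 6.4
eef_pos: [463.0, 35.1, 14.3]
tcp_rot: [3.142, 0.0, -0.241]
contact_force: [-0.9, -0.0, -0.5]
opening: 0.993
```

View pics/m1.png

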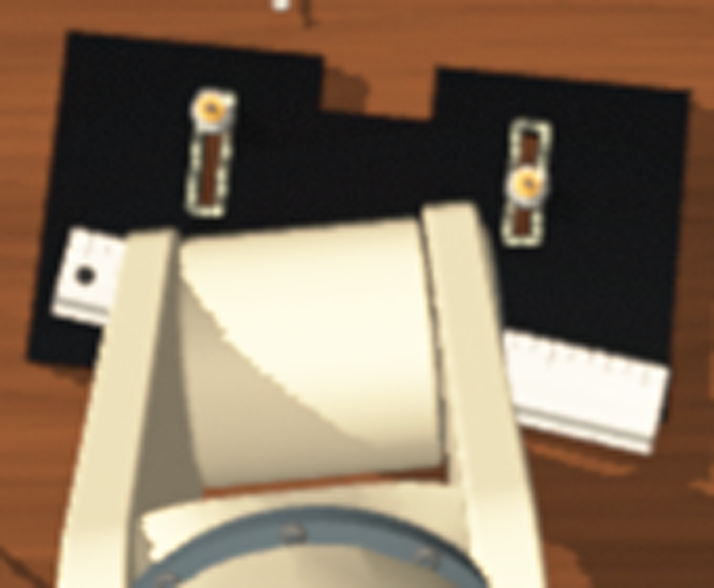

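The bar had not moved in that picture: its left end was at (60-120,230-320) in the crop, with the arm hiding its middle. I'll check whether it is moving now.

```bash
cat > m2.py <<'E'
from h import *
import sys
np.set_printoptions(precision=2,suppress=True)
im=grab_frame("top"); m=trace("top","straightedge")
if m:
  m=m[0]["mask"]
  for c in cv2.findContours(m.astype(np.uint8),0,cv2.CHAIN_APPROX_NONE)[0]:
    if cv2.contourArea(c)<60: continue
    P=at_z("top",c.reshape(-1,2),32)[:,:2].astype(np.float32); print(cv2.boxPoints(cv2.minAreaRect(P)).tolist())
f=[];
for i in range(5): grab_frame("top"); f.append(sense()["contact_force"])
print(sense()["eef_pos"],np.mean(f,0))
cv2.imwrite(sys.argv[1],cv2.resize(im[150:290,215:385],None,fx=4.2,fy=4.2,interpolation=cv2.INTER_CUBIC))
s=grab_frame("scene");cv2.imwrite(sys.argv[1].replace(".png","s.png"),cv2.resize(s[110:270,200:430],None,fx=3.4,fy=3.4,interpolation=cv2.INTER_CUBIC))
E
python3 m2.py pics/m2.png
```

```text
[[433.4020080566406, -123.89352416992188], [476.8439025878906, -134.6932830810547], [497.0863342285156, -53.26832580566406], [453.6444396972656, -42.46856689453125]]
[[503.73974609375, 157.6680908203125], [547.3934326171875, 149.53292846679688], [552.70263671875, 178.0223388671875], [509.0489501953125, 186.15750122070312]]
[463.05  35.2   14.35] [ 0.15  0.3  -0.07]
```

View pics/m2s.png

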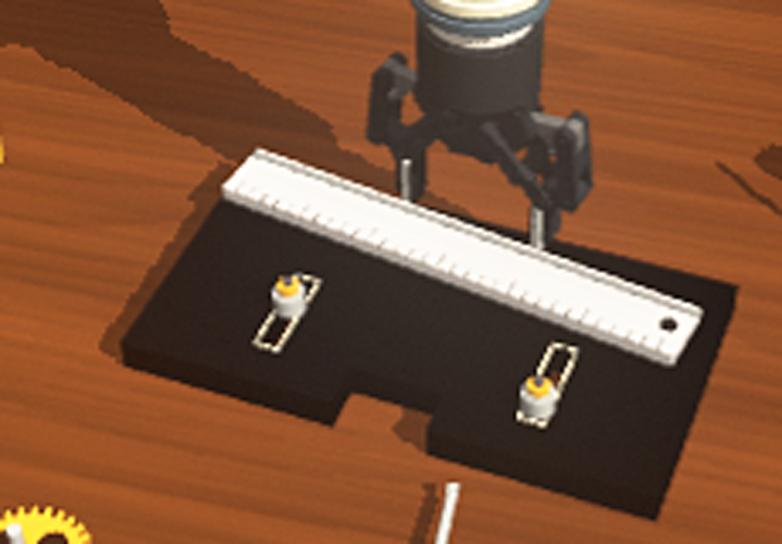

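The bar has slid about 12 mm squarely, with both fingertips on its near edge and about 57 mm left to go. I'll advance 45 mm.

Call:
servo_tool --rows '[[85, [5, 0, 0], [0, 0, 0]], [85, [6, 0, 0], [0, 0, 0]], [85, [6, 0, 0], [0, 0, 0]], [85, [6, 0, 0], [0, 0, 0]], [85, [6, 0, 0], [0, 0, 0]], [85, [6, 0, 0], [0, 0, 0]], [85, [5, 0, 0], [0, 0, 0]], [85, [3, 0, 0], [0, 0, 0]]]'

```text
clock: 7.8
eef_pos: [504.9, 24.8, 14.3]
tcp_rot: [-3.142, -0.0, -0.241]
contact_force: [-1.9, -0.2, 0.7]
opening: 0.994
```

```bash
python3 m2.py pics/m3.png
```

```text
[[474.1329345703125, -134.09669494628906], [518.6021118164062, -145.8662872314453], [537.2987060546875, -75.22470092773438], [492.82952880859375, -63.455108642578125]]
[[543.7459106445312, 143.0281524658203], [590.8582153320312, 135.9545135498047], [595.7350463867188, 168.43565368652344], [548.6227416992188, 175.50929260253906]]
[504.66  24.95  14.36] [-0.28 -0.14 -0.02]
```

View pics/m3s.png

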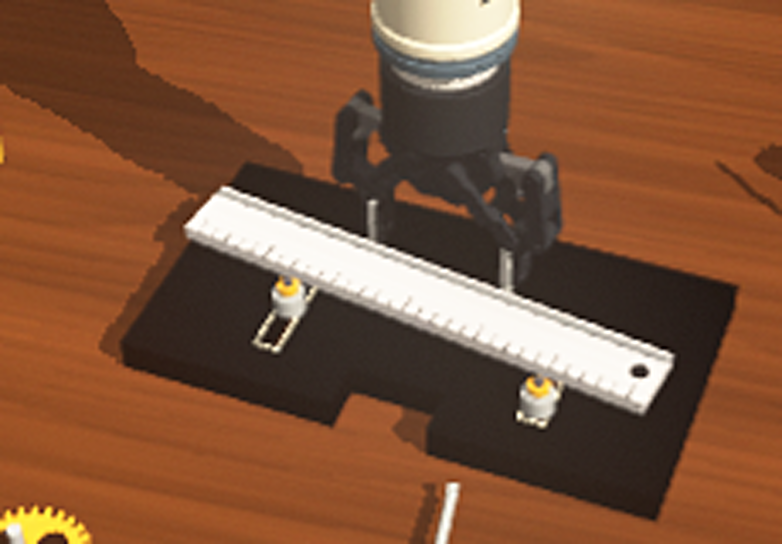

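The edge is now about 10-13 mm short of both collars: in the crop the nuts show at (287,287) and (538,385). I'll back off, shut the fingers and push at a single place between the bolts.

Call:
servo_tool --rows '[[85, [-8, 0, 0], [0, 0, 0]], [85, [0, -8, -16], [0, 0, 0]], [0, [0, 0, 0], [0, 0, 0]], [0, [0, 0, 0], [0, 0, 0]], [0, [0, 0, 0], [0, 0, 0]], [0, [0, 0, 0], [0, 0, 0]], [0, [0, 0, 0], [0, 0, 0]], [0, [0, 0, 0], [0, 0, 0]]]'

```text
clock: 9.2
eef_pos: [498.7, 34.5, 30.2]
tcp_rot: [3.142, 0.0, -0.241]
contact_force: [-0.8, 0.5, -0.1]
opening: -0.001
```

Call:
servo_tool --rows '[[0, [0, 0, 5], [0, 0, 0]], [0, [3, 0, 0], [0, 0, 0]], [0, [3, 0, 0], [0, 0, 0]], [0, [1, 0, 0], [0, 0, 0]], [0, [1, 0, 0], [0, 0, 0]], [0, [1, 0, 0], [0, 0, 0]]]'

```text
clock: 9.95
eef_pos: [507.3, 32.4, 25.3]
tcp_rot: [3.142, 0.0, -0.241]
contact_force: [-1.9, 1.4, 0.1]
opening: 0.0
```

Call:
servo_tool --rows '[[0, [1, 0, 0], [0, 0, 0]], [0, [1, 0, 0], [0, 0, 0]], [0, [1, 0, 0], [0, 0, 0]], [0, [1, 0, 0], [0, 0, 0]]]'

```text
clock: 10.45
eef_pos: [511.4, 31.5, 25.2]
tcp_rot: [3.142, 0.0, -0.241]
contact_force: [-2.2, 0.1, -0.6]
opening: 0.001
```

```bash
python3 m2.py pics/m4.png
```

```text
[[437.915771484375, -133.1668243408203], [492.2716064453125, -134.89178466796875], [494.23583984375, -72.99560546875], [439.8800048828125, -71.27064514160156]]
[[525.7470092773438, -142.36346435546875], [615.2158813476562, -151.96209716796875], [625.7695922851562, -53.5909423828125], [536.3007202148438, -43.9923095703125]]
[[459.8883056640625, 77.90980529785156], [637.95751953125, 58.72660827636719], [651.4552001953125, 184.01939392089844], [473.385986328125, 203.2025909423828]]
[511.54  31.49  25.33] [-0.39 -0.08 -0.04]
```

Call:
servo_tool --rows '[[0, [0.5, 0, 0], [0, 0, 0]], [0, [0.5, 0, 0], [0, 0, 0]], [0, [0.5, 0, 0], [0, 0, 0]], [0, [0.5, 0, 0], [0, 0, 0]], [0, [0.5, 0, 0], [0, 0, 0]], [0, [0.5, 0, 0], [0, 0, 0]], [0, [0.5, 0, 0], [0, 0, 0]], [0, [0.5, 0, 0], [0, 0, 0]]]'

```text
clock: 11.85
eef_pos: [515.3, 30.6, 25.3]
tcp_rot: [-3.142, 0.0, -0.241]
contact_force: [-1.4, 0.5, 1.0]
opening: 0.001
```

```bash
python3 - <<'E'
from h import *
np.set_printoptions(precision=2,suppress=True)
im=grab_frame("top"); 
g=im.min(2).astype(int)   # white bar
# edge gap along columns of bolts: print far-edge position along several columns
for u in (243,248,253,258,272,276,320,325,330,348,353,358,363):
    col=g[150:262,u]; print(u,col[22:90].tolist() if u in(253,348) else "", [150+int(i) for i in np.nonzero(np.diff((col>120).astype(int)))[0]])
f=[]
for i in range(5): f.append(sense()["contact_force"]); grab_frame("top")
print(sense()["eef_pos"],np.mean(f,0))
s=grab_frame("scene");cv2.imwrite("pics/m5.png",np.hstack([cv2.resize(s[180:215,265:315],None,fx=8,fy=8,interpolation=2),cv2.resize(s[205:240,335:385],None,fx=8,fy=8,interpolation=2)]))
E
```

```text
243  [177, 185, 189]
248  [165, 253, 254]
253 [181, 181, 182, 182, 181, 181, 182, 182, 181, 182, 181, 182, 181, 181, 182, 181, 181, 182, 182, 182, 183, 182, 182, 183, 183, 182, 183, 182, 181, 180, 179, 180, 179, 177, 174, 170, 165, 162, 158, 153, 148, 142, 136, 131, 127, 122, 118, 113, 109, 104, 100, 98, 98, 96, 94, 94, 104, 111, 113, 111, 113, 114, 113, 114, 115, 114, 113, 109] [160, 217, 252]
258  [160, 180, 225, 238, 246]
272  [161, 217, 223, 230, 238]
276  [161, 216, 223, 229, 236]
320  [161, 214, 221, 230, 249]
325  [155, 210, 221, 233, 254]
330  [155, 236]
348 [19, 14, 18, 16, 18, 15, 16, 16, 14, 15, 14, 14, 17, 17, 17, 17, 18, 18, 18, 17, 18, 18, 15, 16, 14, 15, 15, 15, 13, 40, 110, 184, 215, 222, 229, 232, 232, 232, 233, 234, 232, 230, 230, 230, 231, 233, 226, 182, 158, 181, 203, 148, 70, 48, 59, 66, 79, 93, 102, 111, 122, 129, 137, 149, 162, 168, 175, 182] [202, 223, 231]
353  [203, 224]
358  [204, 225]
363  [205, 226]
[515.36  30.53  25.3 ] [-1.22  0.51  0.25]
```

View pics/m5.png

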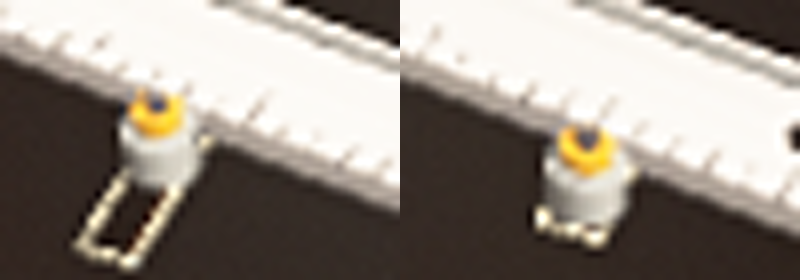

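Both collars are near. In the crop, bolt B's gap at (160,140) looks like 1-2 mm and bolt A's at (585,165) somewhat more. From here I'll take fine steps and watch the force.

Call:
servo_tool --rows '[[0, [0.3, 0, 0], [0, 0, 0]], [0, [0.3, 0, 0], [0, 0, 0]], [0, [0.3, 0, 0], [0, 0, 0]], [0, [0.3, 0, 0], [0, 0, 0]], [0, [0.3, 0, 0], [0, 0, 0]]]'

```text
clock: 12.82
eef_pos: [516.7, 30.2, 25.3]
tcp_rot: [-3.142, -0.0, -0.241]
contact_force: [-1.1, -0.3, 0.5]
opening: -0.004
```

```bash
cat > f.py <<'E'
from h import *
np.set_printoptions(precision=2,suppress=True)
n=np.array([.970,-.239,0]);f=[]
for i in range(4): f.append(sense()["contact_force"]@n); grab_frame("top")
s=sense();print(s["clock"],s["eef_pos"],s["eef_pos"]@n,"push",-np.round(f,1),-np.mean(f), s["wrist_torque"])
E
python3 f.py
```

```text
13.025 [516.76  30.17  25.28] 494.0450779423401 push [1.  1.2 1.2 1.1] 1.1327405326849564 [0.07 0.18 0.01]
```

Call:
servo_tool --rows '[[0, [0.3, 0, 0], [0, 0, 0]], [0, [0.3, 0, 0], [0, 0, 0]], [0, [0.3, 0, 0], [0, 0, 0]]]'

```text
clock: 13.4
eef_pos: [517.6, 30.0, 25.3]
tcp_rot: [-3.142, -0.0, -0.241]
contact_force: [-1.3, 1.4, 1.2]
opening: 0.001
```

```bash
python3 f.py
```

```text
13.6 [517.63  29.97  25.27] 494.9405486435941 push [1.6 2.1 0.5 0.7] 1.2373556602715154 [-0.02  0.15 -0.01]
```

Call:
servo_tool --rows '[[0, [0.3, 0, 0], [0, 0, 0]], [0, [0.3, 0, 0], [0, 0, 0]], [0, [0.2, 0, 0], [0, 0, 0]]]'

```text
clock: 13.98
eef_pos: [518.4, 29.8, 25.3]
tcp_rot: [-3.142, 0.0, -0.241]
contact_force: [-1.9, 0.1, 0.2]
opening: -0.001
```

```bash
python3 f.py
```

```text
14.175 [518.42  29.76  25.29] 495.7541841667583 push [1.8 1.2 1.2 1.5] 1.4215304960842468 [ 0.05  0.19 -0.02]
```

Call:
servo_tool --rows '[[0, [0.3, 0, 0], [0, 0, 0]], [0, [0.3, 0, 0], [0, 0, 0]], [0, [0.2, 0, 0], [0, 0, 0]]]'

```text
clock: 14.55
eef_pos: [519.2, 29.6, 25.3]
tcp_rot: [-3.142, 0.0, -0.241]
contact_force: [-1.1, 1.0, 0.1]
opening: -0.0
```

```bash
python3 f.py
```

```text
14.75 [519.17  29.58  25.29] 496.52852097266447 push [1.3 1.7 0.3 0.7] 1.0033276354149732 [0.1  0.23 0.04]
```

Call:
servo_tool --rows '[[0, [0.3, 0, 0], [0, 0, 0]], [0, [0.3, 0, 0], [0, 0, 0]], [0, [0.2, 0, 0], [0, 0, 0]]]'

```text
clock: 15.12
eef_pos: [519.7, 29.4, 25.2]
tcp_rot: [3.141, 0.0, -0.241]
contact_force: [-2.6, -0.1, 0.8]
opening: 0.002
```

```bash
python3 f.py
```

```text
15.325 [519.75  29.36  25.26] 497.1367942597387 push [2.4 2.6 3.1 2.6] 2.6915250331972134 [ 0.04  0.47 -0.  ]
```

Call:
servo_tool --rows '[[0, [0.3, 0, 0], [0, 0, 0]], [0, [0.3, 0, 0], [0, 0, 0]]]'

```text
clock: 15.58
eef_pos: [519.8, 29.3, 25.2]
tcp_rot: [3.141, 0.001, -0.241]
contact_force: [-6.2, 1.1, 2.9]
opening: 0.005
```

```bash
python3 f.py; python3 - <<'E'
from h import *
s=grab_frame("scene");cv2.imwrite("pics/m6.png",np.hstack([cv2.resize(s[180:215,265:315],None,fx=8,fy=8,interpolation=2),cv2.resize(s[205:240,335:385],None,fx=8,fy=8,interpolation=2)]))
E
```

```text
15.775 [519.83  29.33  25.16] 497.22639768833227 push [6.2 5.1 5.3 4.9] 5.390999019014062 [ 0.19  0.79 -0.04]
```

View pics/m6.png

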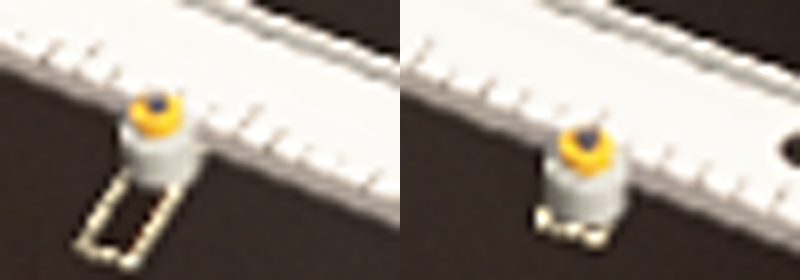

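The push rose to about 5.4 N with no more travel, which is more than turning about a single collar takes, so both collars should be bearing. It held for over 0.3 s. I'll back off, lift and check with the arm out of the way.

Call:
servo_tool --rows '[[0, [-0.5, 0, 0], [0, 0, 0]], [0, [-1.5, 0, 0], [0, 0, 0]], [0, [-6, 0, 0], [0, 0, 0]], [0, [-10, 0, -20], [0, 0, 0]], [0, [0, 30, -50], [0, 0, 0]], [60, [0, 60, -10], [0, 0, 0]], [60, [0, 60, 0], [0, 0, 0]], [60, [0, 60, 0], [0, 0, 0]]]'

```text
clock: 16.82
eef_pos: [452.8, -172.1, 105.9]
tcp_rot: [3.141, -0.002, -0.24]
contact_force: [1.0, -0.1, 0.5]
opening: 0.637
```

```bash
python3 - <<'E'
from h import *
np.set_printoptions(precision=2,suppress=True)
T=grab_frame("top"); m=trace("top","straightedge")[0]["mask"]; w=trace("top","weight")
S=grab_frame("scene"); ws=trace("scene","weight")
c=max(cv2.findContours(m.astype(np.uint8),0,cv2.CHAIN_APPROX_NONE)[0],key=cv2.contourArea).reshape(-1,2)
print(cv2.minAreaRect(at_z("top",c,32)[:,:2].astype(np.float32)))
for n,r,im in(("top",w,T),("scene",ws,S)):
    if r:
        ys,xs=np.nonzero(r[0]["mask"]); print(n,r[0]["conf"],xs.min(),xs.max(),ys.min(),ys.max(),xs.mean(),ys.mean())
# model silhouette centroid fit for the weight
from scipy.optimize import least_squares
a=np.linspace(0,2*np.pi,60)
ring=lambda r,z:np.c_[r*np.cos(a),r*np.sin(a),0*a+z]
body=[ring(20,0),ring(20,40)]; knob=[ring(rr,z) for rr,z in((6,40),(9,41),(11,47),(8,54),(2,58))]
def sil(n,xy):
    M=np.zeros((400*4,640*4),np.uint8)
    for g in(body,knob):
        p=proj(n,np.vstack(g)+[xy[0],xy[1],0]); h=cv2.convexHull((p*4).astype(np.float32)).astype(int); cv2.fillPoly(M,[h],1)
    ys,xs=np.nonzero(M); return xs.mean()/4-.4,ys.mean()/4-.4
def res(xy,n,r):
    ys,xs=np.nonzero(r[0]["mask"]); s=sil(n,xy); return [s[0]-xs.mean(),s[1]-ys.mean()]
for n,r in(("top",w),("scene",ws)):
    if r: s=least_squares(res,[462,-320],args=(n,r),diff_step=.005); print(n,s.x,s.fun)
print(sense()["eef_pos"])
cv2.imwrite("pics/m7.png",np.hstack([cv2.resize(S[180:215,265:315],None,fx=8,fy=8,interpolation=2),cv2.resize(S[205:240,335:385],None,fx=8,fy=8,interpolation=2)]))
cv2.imwrite("pics/m7t.png",cv2.resize(T[150:262,215:385],None,fx=4.7,fy=4.7,interpolation=2))
E
```

```text
((547.2667236328125, 12.060943603515625), (321.52056884765625, 49.008975982666016), 75.571533203125)
scene 0.93 182 200 135 161 190.79028132992326 148.539641943734
scene [ 458.51 -323.72] [0.   0.01]
[ 452.91 -170.35  105.33]
```

View pics/m7t.png

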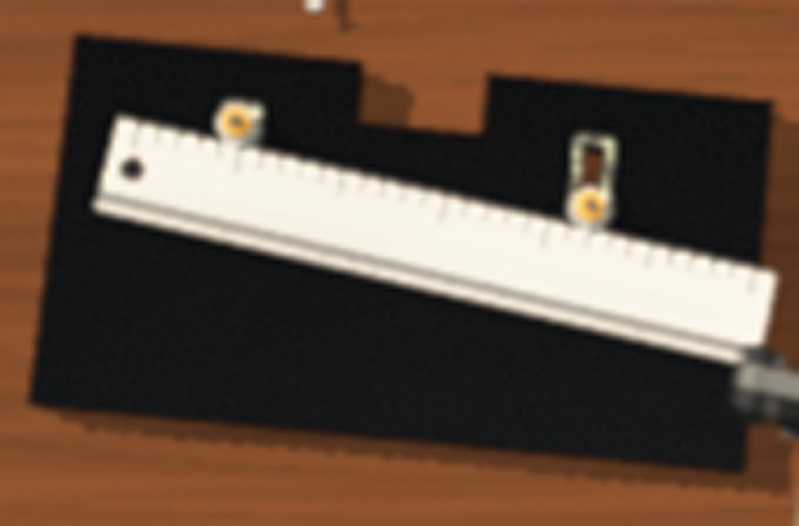

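The far edge runs equally close to both nuts: 20.8 and 21.3 crop pixels, a difference of about 0.2 mm. The weight is at about (459,-322). I'll move over it and compute the bar's centre more exactly.

Call:
servo_tool --rows '[[65, [14, 48.6, 0], [0, 0, 0]], [65, [14, 48.6, 0], [0, 0, 0]], [65, [14, 48.6, 0], [0, 0, 0]], [65, [0, 0, 0], [0, 0, 0]], [65, [0, 0, 0], [0, 0, 0]]]'

```text
clock: 17.7
eef_pos: [459.2, -320.3, 104.9]
tcp_rot: [-3.141, 0.001, -0.24]
contact_force: [-0.1, 0.1, 0.1]
opening: 0.76
```

```bash
python3 - <<'E'
from h import *
np.set_printoptions(precision=2,suppress=True)
T=grab_frame("top"); S=grab_frame("scene")
cr=np.array([[118,115],[775,270],[755,365],[95,208]])/4.7-.4+[215,150]
P=at_z("top",cr,32);print(P,P.mean(0)); 
n=np.array([.971,-.239,0]);t=np.array([.239,.971,0]);print(P@n,P@t)
print(at_z("top",np.array([[236,122],[590,205]])/4.7-.4+[215,150],46))
s=sense();print(s["eef_pos"],s["opening"])
cv2.imwrite("pics/w1.png",np.hstack([cv2.resize(T[200:280,420:500],None,fx=5,fy=5,interpolation=2),cv2.resize(S[110:190,150:230],None,fx=5,fy=5,interpolation=2)]))
E
```

```text
[[ 611.17  162.29   32.  ]
 [ 533.35 -148.41   32.  ]
 [ 488.4  -137.5    32.  ]
 [ 566.45  172.56   32.  ]] [549.84  12.23  32.  ]
[554.65 553.35 507.1  508.78] [303.65 -16.63 -16.79 302.94]
[[604.31 104.94  46.  ]
 [563.09 -60.54  46.  ]]
[ 459.03 -320.09  105.03] 0.7634037540262613
```

View pics/w1.png

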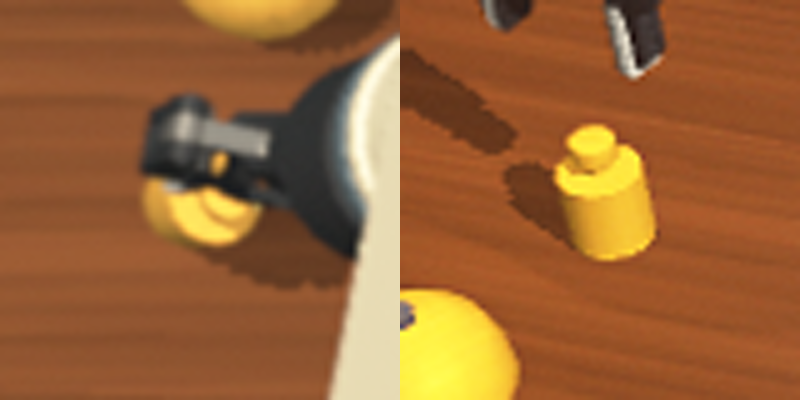

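Call:
servo_tool --rows '[[65, [0.5, 2, 25], [0, 0, 0]], [65, [0, 0, 25], [0, 0, 0]], [65, [0, 0, 20], [0, 0, 0]], [65, [0, 0, 15], [0, 0, 0]], [65, [0, 0, 10], [0, 0, 0]], [65, [0, 0, 0], [0, 0, 0]]]'

```text
clock: 18.55
eef_pos: [458.7, -323.6, 9.9]
tcp_rot: [-3.141, 0.001, -0.241]
contact_force: [-0.6, 0.3, -0.6]
opening: 0.764
```

Call:
servo_tool --rows '[[20, [0, 0, 3], [0, 0, 0]], [20, [0, 0, 0], [0, 0, 0]], [20, [0, 0, 0], [0, 0, 0]], [20, [0, 0, 0], [0, 0, 0]], [20, [0, 0, 0], [0, 0, 0]], [20, [0, 0, 0], [0, 0, 0]]]' --force 30

```text
clock: 19.3
eef_pos: [459.2, -324.4, 7.7]
tcp_rot: [3.141, -0.001, -0.241]
contact_force: [-1.6, -1.2, 5.7]
opening: 0.457
```

Call:
servo_tool --rows '[[20, [0, 0, -5], [0, 0, 0]], [20, [0, 0, -15], [0, 0, 0]], [20, [0, 0, 0], [0, 0, 0]]]'

```text
clock: 19.68
eef_pos: [459.5, -324.4, 28.5]
tcp_rot: [3.141, -0.002, -0.241]
contact_force: [-0.1, -0.3, -4.2]
opening: 0.462
```

Call:
servo_tool --rows '[[20, [0, 0, -40], [0, 0, 0]], [20, [1, -40, -25], [0, 0, 0]], [20, [1, -52, 0], [0, 0, 0]], [20, [1, -52, 0], [0, 0, 0]], [20, [1, -52, 0], [0, 0, 0]], [20, [1, -52, 0], [0, 0, 0]], [20, [1, -52, 0], [0, 0, 0]], [20, [1, -40, 0], [0, 0, 0]]]'

```text
clock: 20.68
eef_pos: [546.9, 6.6, 92.3]
tcp_rot: [-3.141, 0.0, -0.24]
contact_force: [1.2, -0.6, -4.8]
opening: 0.457
```

Call:
servo_tool --rows '[[20, [0, -8, 0], [0, 0, 0]], [20, [0, 0, 0], [0, 0, 0]], [20, [0, 0, 0], [0, 0, 0]]]'

```text
clock: 21.05
eef_pos: [548.3, 11.3, 92.2]
tcp_rot: [3.141, 0.0, -0.242]
contact_force: [0.2, 0.0, -4.3]
opening: 0.453
```

```bash
python3 - <<'E'
from h import *
np.set_printoptions(precision=4,suppress=True)
S=grab_frame("scene"); w=trace("scene","weight")
print(sense()); ys,xs=np.nonzero(w[0]["mask"]); print(w[0]["conf"],xs.min(),xs.max(),ys.min(),ys.max())
# knob top check: expected base at TCP xy
e=sense()["eef_pos"]; z=e[2]-7.7
print(proj("scene",[[e[0],e[1],z],[e[0],e[1],z+40],[549.8,12.2,32]]))
cv2.imwrite("pics/p1.png",cv2.resize(S[100:260,220:420],None,fx=4,fy=4,interpolation=2))
E
```

```text
{'clock': 21.15, 'qpos': array([ 0.0177,  0.411 ,  1.9101, -0.0002,  0.8208,  1.8309]), 'qvel': array([ 0.0018, -0.0009, -0.0032,  0.0015, -0.001 ,  0.0018]), 'joint_efforts': array([  0.3312, -58.7385, -27.2868,   0.0106,   0.0014,  -0.0079]), 'eef_pos': array([548.4326,  11.1566,  92.2312]), 'tcp_rot': array([ 3.1414,  0.0003, -0.2423]), 'contact_force': array([ 1.1309,  0.3864, -5.078 ]), 'wrist_torque': array([-0.0216,  0.0144,  0.0476]), 'opening': 0.46008500211499137}
0.74 308 325 155 185
[[318.2144 179.1413]
 [317.8393 164.3063]
 [318.9835 197.967 ]]
```

View pics/p1.png

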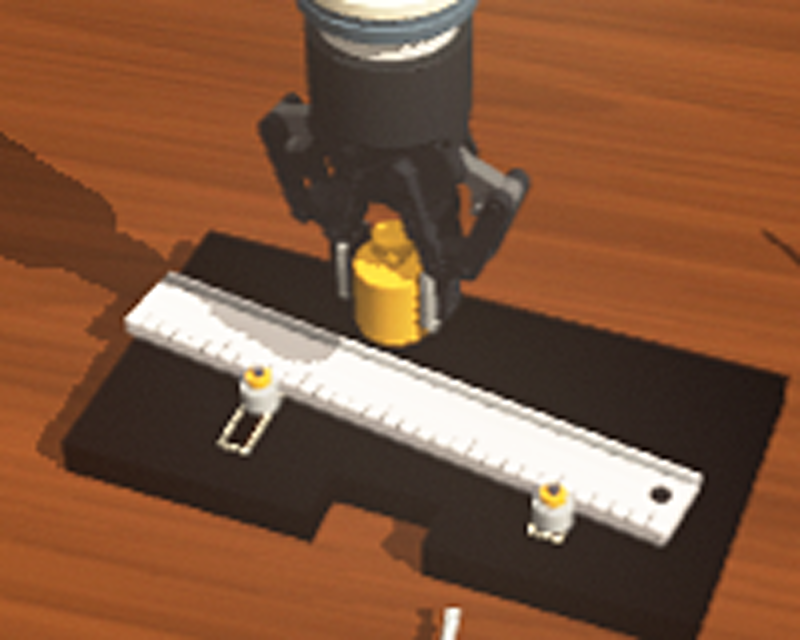

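The weight hangs upright over the middle of the bar: its base is at (390,345) in the crop, with the bar middle below at (396,392). I'll lower it gently.

Call:
servo_tool --rows '[[20, [0.8, 0, 15], [0, 0, 0]], [20, [0, 0, 15], [0, 0, 0]], [20, [0, 0, 10], [0, 0, 0]], [20, [0, 0, 5], [0, 0, 0]], [20, [0, 0, 3], [0, 0, 0]], [20, [0, 0, 1], [0, 0, 0]], [20, [0, 0, 0], [0, 0, 0]]]'

```text
clock: 22.02
eef_pos: [549.8, 12.1, 43.5]
tcp_rot: [-3.141, -0.001, -0.241]
contact_force: [-0.2, -0.2, -5.4]
opening: 0.454
```

Call:
servo_tool --rows '[[20, [0, 0, 0.5], [0, 0, 0]], [20, [0, 0, 0.5], [0, 0, 0]], [20, [0, 0, 0], [0, 0, 0]]]'

```text
clock: 22.4
eef_pos: [549.5, 12.0, 42.3]
tcp_rot: [-3.142, -0.0, -0.241]
contact_force: [-0.1, -1.3, -6.4]
opening: 0.457
```

Call:
servo_tool --rows '[[20, [0, 0, 0.5], [0, 0, 0]], [20, [0, 0, 0.5], [0, 0, 0]], [20, [0, 0, 0], [0, 0, 0]]]'

```text
clock: 22.78
eef_pos: [549.5, 12.0, 41.2]
tcp_rot: [3.142, 0.0, -0.241]
contact_force: [-0.2, -0.1, -4.3]
opening: 0.463
```

Call:
servo_tool --rows '[[20, [0, 0, 0.4], [0, 0, 0]], [20, [0, 0, 0.4], [0, 0, 0]], [20, [0, 0, 0], [0, 0, 0]]]'

```text
clock: 23.15
eef_pos: [549.5, 12.0, 40.4]
tcp_rot: [3.142, 0.0, -0.241]
contact_force: [0.5, -0.4, -4.8]
opening: 0.457
```

Call:
servo_tool --rows '[[20, [0, 0, 0.3], [0, 0, 0]], [20, [0, 0, 0.3], [0, 0, 0]], [20, [0, 0, 0], [0, 0, 0]]]'

```text
clock: 23.52
eef_pos: [549.5, 12.0, 39.9]
tcp_rot: [-3.142, -0.0, -0.241]
contact_force: [0.8, 0.3, -5.3]
opening: 0.455
```

Call:
servo_tool --rows '[[20, [0, 0, 0.3], [0, 0, 0]], [20, [0, 0, 0.2], [0, 0, 0]], [20, [0, 0, 0], [0, 0, 0]]]'

```text
clock: 23.9
eef_pos: [549.5, 12.0, 39.7]
tcp_rot: [-3.142, -0.0, -0.241]
contact_force: [-1.5, -0.2, 2.7]
opening: 0.46
```

Contact came at 39.7 mm, as predicted. I'll release and rise straight up.

Call:
servo_tool --rows '[[44, [0, 0, -0.2], [0, 0, 0]], [48, [0, 0, 0], [0, 0, 0]], [52, [0, 0, 0], [0, 0, 0]], [60, [0, 0, 0], [0, 0, 0]], [62, [0, 0, 0], [0, 0, 0]], [62, [0, 0, 0], [0, 0, 0]], [62, [0, 0, -5], [0, 0, 0]], [62, [0, 0, -15], [0, 0, 0]]]'

```text
clock: 24.9
eef_pos: [549.0, 12.0, 59.7]
tcp_rot: [3.141, 0.001, -0.241]
contact_force: [-1.1, 0.3, -0.0]
opening: 0.722
```

Call:
servo_tool --rows '[[62, [0, 0, -30], [0, 0, 0]], [62, [0, 0, -40], [0, 0, 0]], [62, [-50, 0, -30], [0, 0, 0]], [62, [-60, 0, 0], [0, 0, 0]], [62, [-60, 30, 0], [0, 0, 0]], [62, [0, 50, 0], [0, 0, 0]], [62, [0, 50, 0], [0, 0, 0]], [62, [0, 0, 0], [0, 0, 0]]]'

```text
clock: 25.9
eef_pos: [357.4, -75.0, 160.7]
tcp_rot: [3.141, -0.002, -0.245]
contact_force: [0.5, 0.4, 0.7]
opening: 0.728
```

```bash
python3 - <<'E'
from h import *
np.set_printoptions(precision=2,suppress=True)
T=grab_frame("top"); w=trace("top","weight"); S=grab_frame("scene"); ws=trace("scene","weight")
a=np.linspace(0,2*np.pi,60); ring=lambda r,z:np.c_[r*np.cos(a),r*np.sin(a),0*a+z+32]
pts=np.vstack([ring(20,0),ring(20,40),ring(11,47)])
for n,r in(("top",w),("scene",ws)):
  for q in r[:1]:
    ys,xs=np.nonzero(q["mask"]); p=proj(n,pts+[549.5,12,0])
    print(n,round(q["conf"],2),"mask",xs.min(),xs.max(),ys.min(),ys.max(),"model",p.min(0),p.max(0))
g=T.min(2).astype(int)
# compare bar and bolts with the earlier picture m7t (before the weight), same crop
old=cv2.imread("pics/m7t.png"); new=cv2.resize(T[150:262,215:385],None,fx=4.7,fy=4.7,interpolation=2)
d=cv2.absdiff(old,new).max(2)
for nm,(x0,x1,y0,y1) in dict(left=(60,300,60,260),boltB=(540,660,130,290),rightend=(660,799,220,340)).items(): print(nm,(d[y0:y1,x0:x1]>40).mean(),d[y0:y1,x0:x1].max())
print(sense()["eef_pos"],sense()["contact_force"],sense()["clock"])
for t in("bell","jar","oilcan","wheel","loupe"):
    b=boxes_of("top",t); print(t,[to_world("top",q["centre"]) for q in b[:1]])
E
```

```text
top 0.75 mask 299 316 190 210 model [297.73 188.59] [316.45 209.55]
scene 0.83 mask 310 328 177 203 model [308.78 177.34] [328.48 204.73]
left 0.0 15
boltB 0.06286458333333333 63
rightend 0.0 17
[358.3  -72.03 159.99] [-0.15  0.22  1.15] 26.1
bell [array([ 570.45, -359.3 ,   32.45])]
jar [array([577.26, 359.72,  68.39])]
oilcan [array([434.59, 318.08,  48.39])]
wheel [array([ 774.91, -144.02,    3.21])]
loupe [array([341.48, 247.98,  29.65])]
```

```bash
python3 -c "
from rig import *
print(sign_off())"
```

```text
the job is handed in; nothing more can be done
None
```

The straightedge is against both bolt collars with the knob weight standing on its middle, and I handed the job in at about 26 s of the 64 s allowed. No verdict was reported.

**What I did**
- I slid the straightedge about 55 mm with both open fingertips on its near edge. The last stretch was one shut-finger push between the bolts, in 0.2–0.3 mm steps near the end.
- The push stalled at about 5.4 N in total (one reading of 6.2 N) and held for over 0.3 s.
- I then gripped the weight by its cylinder, lowered it in small steps onto the bar and pulled the arm clear.

**What the last checks showed**
- **Collars:** with the arm away and before placing the weight, the far edge was equally far from both nuts, to about 0.2 mm.
- **Straightedge:** both its ends looked unchanged after the weight went on.
- **Weight:** it matched a model standing upright at the bar's middle to within 1–2 pixels in both cameras.
- **Other things:** the bell and jar were within 3 mm of their first readings. For the oil can, wheel and loupe I only have a final position, and I did not measure the screwdriver; the arm kept well away from all four.

**What I could not confirm**
- The force on each collar cannot be measured on its own. I inferred that both were loaded because the total was more than turning the bar about one collar takes.
- About 6% of the picture area around bolt B differed before and after placing the weight. I took this for the weight's shadow, because the nearby bar end did not change, but I did not check it further.

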